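Put away the salt tins by heft

ROBOT

A 6-joint arm with a two-finger parallel gripper is mounted at the origin on the work surface. World frame = base frame: x ahead of the robot, y to its left, z up, the work surface at z = 0. Lengths are in m, angles in rad, forces in N, time in s.
With the tool pointing down it reaches from about 0.325 to 0.75 m from the base axis. Payload 7.6 kg.
Tool frame: the origin (TCP) lies midway between the tips of the shut fingers; the grasp point (between the pads) lies 19 mm behind it; z points along the fingers, y is the direction in which the jaws open and shut (so a half turn about z gives the same grasp; the last joint's range is limited). The gripper opens to 85 mm and grips with 20 to 120 N. Pads are 22 mm wide; open, the fingers measure 114 mm over their backs; the gripper's body (76 mm by 85 mm) begins 54 mm behind the grasp point. The pads swing forward as they close: fully open they stand 13 mm farther back than shut.
Start: joints at [-1.351, 0.052, 1.401, -0, 1.689, -0.07], TCP at [0.15, -0.503, 0.231] pointing down, gripper open.
Joint ranges: [-2.9, 2.9], [-0.91, 2.17], [0.12, 2.37], [-1.06, 4.2], [0.26, 2.73], [-2.93, 2.93]. Speed limits (rad/s): [2.57, 2.57, 3.01, 3.14, 3.14, 3.14].

INTERFACE

Orientations are given as a 3x3 rotation matrix whose columns are the frame's x, y, z axes.
In Python, from station import env gives the robot as it stands.
- The arm moves only by the tool arm_command, never from a script. Its argument "series" is a list of rows, each a list of 7 numbers: the shift along the tool's x, y, z in m, then the turn, a rotation vector about the tool's x, y, z in degrees, then the opening in per cent of the stroke, from 0 (shut) to 100 (fully open). A call has exactly 8 rows; each row is the pose to reach, as a shift and turn from the pose measured when the call began, along the tool's axes at that moment; what a row does not reach only later rows make up. A row lasts 1/8 s, in which the tool goes at most 62.5 mm and 10.7 degrees, less where a joint would pass 70% of its speed; a pose out of reach is approached as far as the arm can. A call with a gripper value outside its range is refused whole. The fingers move at their own pace and stop on an object; "newtons" is the grip in N (left out, the last holds). Time passes only in rows, so rows that repeat a pose let the fingers close, or fill a call up. It gives the time, the measured TCP pose, the force and the opening at its end, in the units of the state.
- env.read_state(): the state, without advancing time (a new reading comes with each control period).
- env.capture(name): name is "side" or "top" or "wrist"; returns (picture, depth): 480x640x3 uint8, blue, green, red; 480x640 float32, m along the optical axis (not along the pixel's ray), 0 where there is no reading.
- env.camera_params(name): a dict with "fovy" (degrees; the focal length in pixels is half the picture's height over the tangent of half this angle, whatever the lens; pixels are square), "cx", "cy" (the principal point, pixels), "rvec" (rotation vector, rad) and "tvec" (3), from world to camera coordinates, as OpenCV has them. Camera axes: x right, y down, z forward; pixel columns grow to the right and rows downward; lengths in m; the calibration is good to about 2 mm. A picture is of the moment at which its call begins: read the wrist's pose just before it. camera_params takes no time and is no camera call; for the wrist camera it gives the pose at the moment of the call.
- env.close_job(): hands the job in, once; it reports no verdict.
Trained networks look in the newest picture that a camera, given by its name, has taken for a name from the list of things; names that differ only in an ending like _2 or _b are one class to them, and where a whole thing is asked for, a point or a joint stands for the part that bears it (a point fixed in the world has none). Each returns a list of dicts, best first, with "score" (0 to 1); they miss things now and then, are a little off and sometimes report something else, mostly with a low value. They report only what shows in the picture. A call takes as long as a camera call. They do not tell look-alikes from the thing itself.
- env.cut_out(camera, thing): "region" (480x640 bool, what is visible of it) and "box" ([centre column, centre row, width, height] in pixels, round what is visible of it).
The state is a dict: "t": time; "joint_positions": joint angles; "dq": joint speeds; "effort": joint torques, N m; "tcp_pos": TCP position; "tcp_rot": TCP orientation; "ft_force": force on the tool from outside, world axes, zero at the start; "torque": the same for the moment, N m; "opening": opening from 0.0 (shut) to 1.0 (fully open).
Only numpy, scipy, OpenCV 4.12 (cv2) and the standard library are available. Lean on these libraries where they do the work, as an engineer would, in place of code of your own. Each camera call takes 0.05 s, during which the arm holds its last target.

TASK

Three closed salt tins stand on the kitchen counter and look just alike; some are full and some are nearly empty, which you can only tell by lifting them. Stand every full tin in the wooden tray and every nearly empty one in the round metal pan (for refilling), all upright on the bottom and set down rather than dropped and never tipped over, and leave the other things on the counter where they are.

Things in the scene. Friction and masses are not known exactly. Their poses are not given: they have to be found in the camera images.
- tin_a: one of three identical sealed steel tins, 60 x 60 mm, 102 mm tall plus a dark raised lid panel 50 mm square (108 mm in all). Origin: centre of its underside; z up, x and y square to its side walls. Full (0.5 to 0.7 kg in all) or nearly empty (0.13 to 0.2 kg): the outside does not show it, and it is drawn afresh each time. At least one is full, at least one nearly empty.
- tin_b: one of three identical sealed steel tins, 60 x 60 mm, 102 mm tall plus a dark raised lid panel 50 mm square (108 mm in all). Origin: centre of its underside; z up, x and y square to its side walls. Full (0.5 to 0.7 kg in all) or nearly empty (0.13 to 0.2 kg): the outside does not show it, and it is drawn afresh each time. At least one is full, at least one nearly empty.
- tin_c: one of three identical sealed steel tins, 60 x 60 mm, 102 mm tall plus a dark raised lid panel 50 mm square (108 mm in all). Origin: centre of its underside; z up, x and y square to its side walls. Full (0.5 to 0.7 kg in all) or nearly empty (0.13 to 0.2 kg): the outside does not show it, and it is drawn afresh each time. At least one is full, at least one nearly empty.
- tray: low open rectangular tray of light wood for full tins, 230 (its x) x 130 (its y) x 26 mm high, walls 8 mm thick, floor 8 mm thick; two tins fit side by side along its x, e.g. 50 mm either side of its centre. Fixed, left or right of the tins. Origin: centre of its underside.
- pan: low round aluminium pan for nearly empty tins, 192 mm across the rim, 28 mm high, 4 mm wall, flat bottom inside about 172 mm across and 5 mm above the counter; two tins fit side by side, e.g. 38 mm either side of its centre. Fixed, on the side opposite the tray. Origin: centre of its underside.
- cup_a: small open steel cup, 58 mm across, 38 mm high, beyond the tins; origin: centre of its underside. Leave it in its place.
- cup_b: small open steel cup, 52 mm across, 34 mm high, among the tins; origin: centre of its underside. Leave it in its place.
- spoon: wooden spoon 240 mm long lying across the counter beyond the tins; origin: under its middle. Leave it in its place.
- shaker: glass shaker with black cap, 48 mm across, 100 mm high, far left; origin: centre of its underside. Leave it in its place.
Not all that is in view belongs to the job. What is shaped like the pan but orange is not meant. Leave any purple look-alike of the tin_a alone.

How it is judged:
At the end, for the whole second after the job is handed in: Each full tin (resting with over 3.4 N) stands on the floor of the wooden tray, each nearly empty one (under 3.4 N) on the bottom of the round pan: inside the walls, underside within 4 mm of that floor, upright within 0.1 rad, released and at rest (((x of tin_a in the frame of tray between -0.085 and 0.085 m and y of tin_a in the frame of tray between -0.035 and 0.035 m and z of tin_a in the frame of tray between 0.004 and 0.012 m and contact force between tin_a and tray above 3.4 N and contact force between tin_a and tray above 0.8 N) or (horizontal distance between tin_a and pan below 0.065 m and z of tin_a in the frame of pan between 0.001 and 0.009 m and contact force between tin_a and pan between 0.8 and 3.4 N)) and angle between each of tin_a, tin_b, tin_c's own z axis and vertical below 0.1 rad and linear speed of each of tin_a, tin_b, tin_c below 0.02 m/s and contact force between each of tin_a, tin_b, tin_c and the fingers below 0.05 N and ((x of tin_b in the frame of tray between -0.085 and 0.085 m and y of tin_b in the frame of tray between -0.035 and 0.035 m and z of tin_b in the frame of tray between 0.004 and 0.012 m and contact force between tin_b and tray above 3.4 N and contact force between tin_b and tray above 0.8 N) or (horizontal distance between tin_b and pan below 0.065 m and z of tin_b in the frame of pan between 0.001 and 0.009 m and contact force between tin_b and pan between 0.8 and 3.4 N)) and ((x of tin_c in the frame of tray between -0.085 and 0.085 m and y of tin_c in the frame of tray between -0.035 and 0.035 m and z of tin_c in the frame of tray between 0.004 and 0.012 m and contact force between tin_c and tray above 3.4 N and contact force between tin_c and tray above 0.8 N) or (horizontal distance between tin_c and pan below 0.065 m and z of tin_c in the frame of pan between 0.001 and 0.009 m and contact force between tin_c and pan between 0.8 and 3.4 N))); the robot touches nothing.
It fails at once if a tin tipped over (angle between any of tin_a, tin_b, tin_c's own z axis and vertical above 0.8 rad).
It fails at once if a tin dropped (moving faster than 0.6 m/s while not in the fingers: a fall of about 20 mm) ((linear speed of tin_a above 0.6 m/s and contact force between tin_a and the fingers below 0.2 N) or (linear speed of tin_b above 0.6 m/s and contact force between tin_b and the fingers below 0.2 N) or (linear speed of tin_c above 0.6 m/s and contact force between tin_c and the fingers below 0.2 N)).
It fails at once if a cup, the spoon or the shaker pushed more than 50 mm from its place (distance of any of cup_a, cup_b, spoon, shaker from where it was at the start of the episode above 0.05 m).
It also fails if it takes over 64 s, if anything falls off the work surface, if the arm or the gripper's body presses on something with over 40 N, if the wrist force passes 120 N, or if a joint passes its speed limit or range.

## Working session

There is one attempt and no reset: what is moved stays moved. The work goes in short steps, Python scripts to look and compute and a tool call to move; the robot and the scene stay as the last step left them, time stands still between calls to the robot, and variables do not carry over. Pictures are saved under pics/ and viewed, and the job is handed in when it is done.

Besides the shell and the picture viewer there is one more tool, called after "Request:" by a JSON object that holds its "name" and its "arguments". arm_command: Moves the arm, as the interface text tells. Its arguments: {"type":"object","properties":{"series":{"type":"array"},"newtons":{"type":"number"}},"required":["series"]}

```bash
ls; mkdir -p pics
cat > h.py <<'E'
import numpy as np, cv2
from station import env
def K(n):
    p=env.camera_params(n); f=240/np.tan(np.radians(p['fovy'])/2)
    R=cv2.Rodrigues(np.array(p['rvec'],float))[0]; t=np.array(p['tvec'],float).ravel()
    return f,p['cx'],p['cy'],R,t
def cloud(n,depth,k=None):
    f,cx,cy,R,t=k or K(n)
    v,u=np.mgrid[0:480,0:640]
    c=np.stack([(u-cx)/f*depth,(v-cy)/f*depth,depth],-1)
    return (c-t)@R
E
python3 - <<'E'
from h import *
s=env.read_state(); print({k:np.round(v,3).tolist() for k,v in s.items()})
for n in('top','side'):
    print(env.camera_params(n))
    im,d=env.capture(n); cv2.imwrite(f'pics/{n}0.png',im); np.savez(f'{n}0.npz',im=im,d=d)
E
```

```text
pics
{'t': 0.0, 'joint_positions': [-1.351, 0.053, 1.402, 0.0, 1.689, -0.07], 'dq': [0.002, 0.001, 0.002, -0.002, -0.001, -0.002], 'effort': [0.001, -38.167, -36.019, -0.0, 0.006, -0.0], 'tcp_pos': [0.15, -0.503, 0.23], 'tcp_rot': [[0.958, 0.286, -0.0], [0.286, -0.958, 0.002], [0.0, -0.002, -1.0]], 'ft_force': [0.313, -0.397, 0.015], 'torque': [0.009, 0.038, -0.053], 'opening': 1.002}
{'fovy': 49.62608143629844, 'cx': 326.11570512308464, 'cy': 243.1268153425563, 'rvec': array([ 2.12931298, -2.15684671,  0.14730923]), 'tvec': array([0.10053585, 0.51722569, 0.93949506])}
{'fovy': 49.026294932328575, 'cx': 316.38576960808956, 'cy': 236.87998232176096, 'rvec': array([ 0.53684373, -2.78539017,  1.05974802]), 'tvec': array([0.48375309, 0.09527475, 1.00642607])}
```

View pics/top0.png

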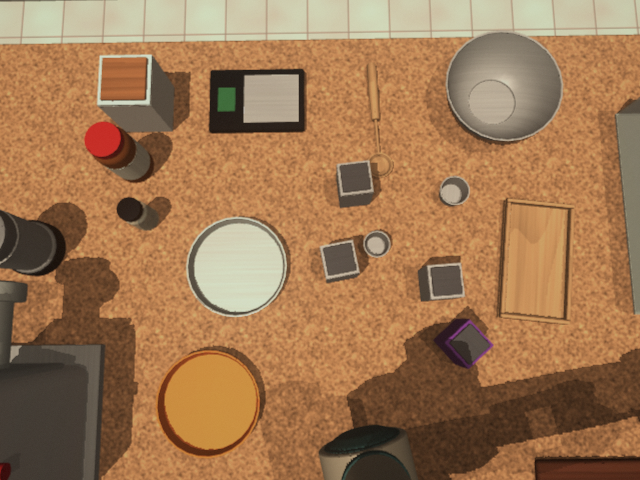

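View pics/side0.png

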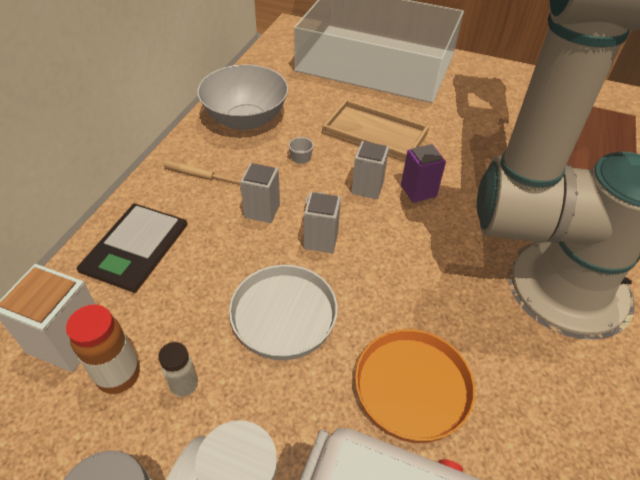

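Top view: steel tins are at (355,180), (340,260) and (445,282), with the purple look-alike at (465,343) to be left alone. The pan is aluminium at (237,266); the orange one at (209,402) and the grey bowl at (504,86) are not it. The tray is at (536,261), cups at (376,244) and (454,191).

```bash
cat > m.py <<'E'
from h import *
z=np.load('top0.npz'); d=z['d']; P=cloud('top',d); im=z['im']
Q=None
for (u,v) in [(355,180),(340,260),(445,282),(465,343)]:
    m=np.zeros((480,640),bool); m[v-35:v+36,u-35:u+36]=1
    for lo,hi in((.095,.104),(.095,.125),(.1055,.125)):
        k=m&(P[...,2]>lo)&(P[...,2]<hi)&(d>0)
        k8=k.astype(np.uint8); n,l,st,ce=cv2.connectedComponentsWithStats(k8)
        b=1+np.argmax(st[1:,4]) if n>1 else 0
        q=P[l==b][:,:2]
        r=cv2.minAreaRect((q*1000).astype(np.float32)); print((u,v),len(q),np.round(r[0],1),np.round(r[1],1),round(r[2],1),'z',np.median(P[l==b][:,2]).round(4))
def blob(u,v,r,lo,hi,name):
    m=np.zeros((480,640),bool); m[max(v-r,0):v+r+1,max(u-r,0):u+r+1]=1
    k=m&(P[...,2]>lo)&(P[...,2]<hi)&(d>0); q=P[k][:,:2]*1000
    rr=cv2.minAreaRect(q.astype(np.float32)); c,R=cv2.minEnclosingCircle(q.astype(np.float32))
    print(name,len(q),'rect',np.round(rr[0],1),np.round(rr[1],1),round(rr[2],1),'circ',np.round(c,1),round(R,1))
blob(536,261,68,.018,.035,'trayrim'); blob(237,266,55,.018,.04,'panrim')
blob(376,244,18,.025,.045,'cupb'); blob(454,191,18,.025,.045,'cupa')
print('pan floor z',P[266,237],'tray',P[261,536],'table',P[330,300],P[230,300], 'bowl', P[40:140,445:565,2].max())
E
python3 m.py
python3 - <<'E'
import cv2
im=cv2.imread('pics/top0.png')[140:380,310:590]; cv2.imwrite('pics/crop0.png',cv2.resize(im,None,fx=2.5,fy=2.5,interpolation=cv2.INTER_CUBIC))
E
```

```text
(355, 180) 329 [627.   40.2] [60.9 60.2] 6.7 z 0.1008
(355, 180) 1098 [627.   40.2] [60.9 60.2] 6.7 z 0.1059
(355, 180) 603 [626.7  40.3] [50.1 49.8] 6.6 z 0.1072
(340, 260) 337 [480.5  70.3] [59.8 60. ] 10.5 z 0.1009
(340, 260) 1156 [480.5  70.3] [59.8 60. ] 10.5 z 0.1059
(340, 260) 637 [480.4  70.6] [49.8 49.6] 10.4 z 0.1073
(445, 282) 360 [ 440.2 -113.6] [60.1 60.3] 3.3 z 0.1011
(445, 282) 1193 [ 440.2 -113.6] [60.1 60.3] 3.3 z 0.1061
(445, 282) 692 [ 440.1 -113.7] [49.7 50.2] 3.5 z 0.1074
(465, 343) 372 [ 332.7 -148.1] [60.2 60.2] 41.3 z 0.1009
(465, 343) 1270 [ 332.7 -148.1] [60.2 60.2] 41.3 z 0.1064
(465, 343) 754 [ 333. -148.] [52.  50.1] 39.5 z 0.1075
trayrim 1801 rect [ 483.1 -307.2] [132.  230.1] 83.2 circ [ 482.5 -306.6] 130.7
panrim 981 rect [477.9 264.4] [189.3 190.1] 44.3 circ [478.4 264.9] 95.8
cupb 169 rect [516.5  -2.2] [49.4 50. ] 88.8 circ [516.5  -1.9] 25.5
cupa 252 rect [ 617.4 -152.8] [56.4 56.1] 77.8 circ [ 617.5 -152.5] 29.0
pan floor z [0.48099043 0.26756401 0.00318086] tray [ 0.48272424 -0.30983788  0.00703443] table [ 0.35691109  0.14613261 -0.00103721] [ 0.55092129  0.14516616 -0.00116591] bowl 1.0049219344650122
```

View pics/crop0.png

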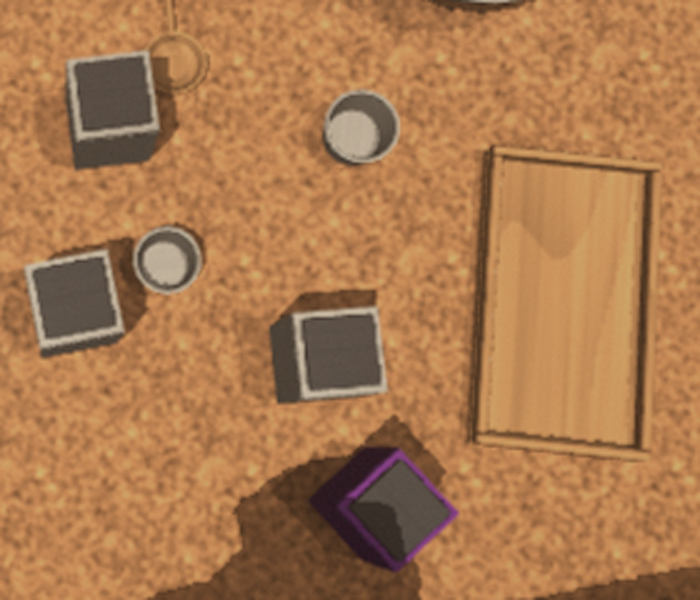

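```bash
cat > g.py <<'E'
import sys; from h import *
# args: x y z yaw(deg) -> tool shift / turn
def go(x,y,z,yaw,ps=True):
    s=env.read_state(); p=np.array(s['tcp_pos']); R=np.array(s['tcp_rot'])
    a=np.radians(yaw); T=np.array([[np.cos(a),np.sin(a),0],[np.sin(a),-np.cos(a),0],[0,0,-1]])
    sh=R.T@(np.array([x,y,z])-p); rv=np.degrees(cv2.Rodrigues(R.T@T)[0].ravel())
    print('shift',np.round(sh,4).tolist(),'turn',np.round(rv,2).tolist())
if __name__=='__main__':
    a=list(map(float,sys.argv[1:]))
    s=env.read_state(); print('t',round(s['t'],2),'p',np.round(s['tcp_pos'],4),'F',np.round(s['ft_force'],2),'op',round(float(s['opening']),3),'q',np.round(s['joint_positions'],2))
    for i in range(0,len(a),4): go(*a[i:i+4])
E
python3 g.py .440 -.1136 .17 3.3
```

```text
t 0.1 p [ 0.15   -0.5028  0.2306] F [ 0.68 -0.44  0.6 ] op 1.002 q [-1.35  0.05  1.4  -0.    1.69 -0.07]
shift [0.3891, -0.2901, 0.061] turn [-0.08, 0.0, 13.3]
```

Request:
{"name": "arm_command", "arguments": {"series": [[0.048, -0.036, 0.008, 0, 0, 1.6, 100], [0.097, -0.072, 0.015, 0, 0, 3.3, 100], [0.146, -0.109, 0.023, 0, 0, 5, 100], [0.195, -0.145, 0.03, 0, 0, 6.6, 100], [0.243, -0.181, 0.038, 0, 0, 8.3, 100], [0.292, -0.218, 0.046, 0, 0, 10, 100], [0.341, -0.254, 0.053, 0, 0, 11.6, 100], [0.389, -0.29, 0.061, -0.1, 0, 13.3, 100]], "newtons": 60}}

```text
t: 1.1
tcp_pos: [0.4407, -0.1118, 0.1697]
tcp_rot: [[0.998, 0.057, 0.0], [0.057, -0.998, -0.001], [0.0, 0.001, -1.0]]
ft_force: [1.4, -0.6, 0.2]
opening: 1.0
```

```bash
python3 g.py .440 -.1136 .17 3.3 .440 -.1136 .055 3.3
```

```text
t 1.1 p [ 0.4407 -0.1118  0.1697] F [ 1.39 -0.57  0.18] op 1.0 q [-0.33 -0.12  1.69 -0.    1.57  1.18]
shift [-0.0008, 0.0017, -0.0003] turn [0.04, -0.01, -0.04]
shift [-0.0008, 0.0016, 0.1147] turn [0.04, -0.01, -0.04]
```

Request:
{"name": "arm_command", "arguments": {"series": [[-0.001, 0.002, 0.03, 0, 0, 0, 100], [-0.001, 0.002, 0.06, 0, 0, 0, 100], [-0.001, 0.002, 0.09, 0, 0, 0, 100], [-0.001, 0.002, 0.11, 0, 0, 0, 100], [-0.001, 0.002, 0.115, 0, 0, 0, 100], [-0.001, 0.002, 0.115, 0, 0, 0, 30], [-0.001, 0.002, 0.115, 0, 0, 0, 30], [-0.001, 0.002, 0.115, 0, 0, 0, 30]], "newtons": 60}}

```text
t: 2.1
tcp_pos: [0.4405, -0.1138, 0.0558]
tcp_rot: [[0.998, 0.057, 0.002], [0.057, -0.998, -0.001], [0.002, 0.001, -1.0]]
ft_force: [-0.2, 2.6, 4.4]
opening: 0.695
```

```bash
python3 g.py .440 -.1136 .055 3.3
```

```text
t 2.1 p [ 0.4405 -0.1138  0.0558] F [-0.2   2.64  4.37] op 0.695 q [-0.33 -0.01  1.82  0.    1.32  1.18]
shift [-0.0005, -0.0003, 0.0008] turn [0.04, -0.12, -0.04]
```

Request:
{"name": "arm_command", "arguments": {"series": [[0, 0, 0, 0, 0, 0, 20], [0, 0, -0.01, 0, 0, 0, 20], [0, 0, -0.03, 0, 0, 0, 20], [0, 0, -0.055, 0, 0, 0, 20], [0, 0, -0.07, 0, 0, 0, 20], [0, 0, -0.075, 0, 0, 0, 20], [0, 0, -0.075, 0, 0, 0, 20], [0, 0, -0.075, 0, 0, 0, 20]]}}

```text
t: 3.1
tcp_pos: [0.4398, -0.1137, 0.1298]
tcp_rot: [[0.998, 0.057, 0.0], [0.057, -0.998, -0.0], [0.0, 0.0, -1.0]]
ft_force: [0.2, -0.1, -7.3]
opening: 0.694
```

```bash
python3 - <<'E'
from h import *
for i in range(2):
    s=env.read_state(); print(s['t'],np.round(s['ft_force'],2),np.round(s['torque'],2),s['opening'],np.round(s['tcp_pos'],4))
    im,d=env.capture('side')
cv2.imwrite('pics/s1.png',im[60:360,200:600])
E
python3 g.py .433 -.301 .13 -6.8 .440 .2645 .16 3.3
```

```text
3.1 [ 0.2  -0.13 -7.3 ] [0.01 0.03 0.03] 0.6944372047117127 [ 0.4398 -0.1137  0.1298]
3.15 [ 0.47 -1.25 -7.42] [-0.02 -0.01  0.02] 0.695396003645811 [ 0.4399 -0.1137  0.1299]
t 3.2 p [ 0.44   -0.1137  0.13  ] F [ 0.34  0.64 -6.21] op 0.697 q [-0.33 -0.09  1.75  0.    1.49  1.18]
shift [-0.0176, 0.1866, 0.0] turn [0.01, -0.04, 10.06]
shift [0.0216, -0.3776, -0.03] turn [0.01, -0.04, -0.04]
```

View pics/s1.png

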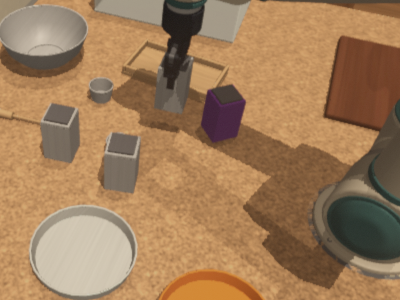

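Lifted: about 7 N, so this tin is full. The crop shows it upright in the fingers. It goes to the tray.

Request:
{"name": "arm_command", "arguments": {"series": [[-0.001, 0.012, 0, 0, 0, 0.6, 20], [-0.004, 0.04, 0, 0, 0, 2.2, 20], [-0.008, 0.08, 0, 0, 0, 4.3, 20], [-0.012, 0.12, 0, 0, 0, 6.5, 20], [-0.015, 0.155, 0, 0, 0, 8.4, 20], [-0.017, 0.178, 0, 0, 0, 9.6, 20], [-0.018, 0.187, 0, 0, 0, 10, 20], [-0.018, 0.187, 0.01, 0, 0, 10, 20]]}}

```text
t: 4.2
tcp_pos: [0.4331, -0.3016, 0.1203]
tcp_rot: [[0.993, -0.117, 0.002], [-0.117, -0.993, -0.001], [0.002, 0.001, -1.0]]
ft_force: [-0.6, -0.3, -6.0]
opening: 0.695
```

```bash
python3 g.py .433 -.301 .0645 -6.8
```

```text
t 4.2 p [ 0.4331 -0.3016  0.1203] F [-0.59 -0.29 -5.98] op 0.695 q [-0.68  0.12  1.55  0.    1.47  1.01]
shift [-0.0003, -0.0006, 0.0558] turn [0.03, -0.12, 0.06]
```

Request:
{"name": "arm_command", "arguments": {"series": [[0, -0.001, 0.012, 0, 0, 0, 20], [0, -0.001, 0.026, 0, 0, 0, 20], [0, -0.001, 0.04, 0, 0, 0, 20], [0, -0.001, 0.049, 0, 0, 0, 20], [0, -0.001, 0.053, 0, 0, 0, 20], [0, -0.001, 0.055, 0, 0, 0, 20], [0, -0.001, 0.056, 0, -0.1, 0, 20], [0, -0.001, 0.056, 0, -0.1, 0, 20]]}}

```text
t: 5.2
tcp_pos: [0.4335, -0.3008, 0.0646]
tcp_rot: [[0.993, -0.117, 0.001], [-0.117, -0.993, -0.001], [0.001, 0.001, -1.0]]
ft_force: [0.1, -0.5, -6.4]
opening: 0.696
```

```bash
python3 g.py .433 -.301 .0635 -6.8
```

```text
t 5.2 p [ 0.4335 -0.3008  0.0646] F [ 0.07 -0.45 -6.4 ] op 0.696 q [-0.68  0.18  1.6  -0.    1.36  1.01]
shift [-0.0005, 0.0003, 0.0011] turn [0.05, -0.05, 0.06]
```

Request:
{"name": "arm_command", "arguments": {"series": [[0, 0, 0.0005, 0, 0, 0, 20], [0, 0, 0.001, 0, 0, 0, 20], [0, 0, 0.0012, 0, 0, 0, 20], [0, 0, 0.0015, 0, 0, 0, 20], [0, 0, 0.0015, 0, 0, 0, 74], [0, 0, 0.0015, 0, 0, 0, 100], [0, 0, 0.0015, 0, 0, 0, 100], [0, 0, 0.0015, 0, 0, 0, 100]]}}

```text
t: 6.2
tcp_pos: [0.4336, -0.3009, 0.0632]
tcp_rot: [[0.993, -0.117, 0.001], [-0.117, -0.993, -0.001], [0.001, 0.001, -1.0]]
ft_force: [0.4, -0.6, 0.3]
opening: 1.003
```

```bash
python3 g.py .433 -.301 .17 -6.8
```

```text
t 6.2 p [ 0.4336 -0.3009  0.0632] F [ 0.41 -0.62  0.29] op 1.003 q [-0.68  0.18  1.6  -0.    1.35  1.01]
shift [-0.0004, 0.0003, -0.1068] turn [0.06, -0.07, 0.05]
```

Request:
{"name": "arm_command", "arguments": {"series": [[0, 0, -0.015, 0, 0, 0, 100], [0, 0, -0.04, 0, 0, 0, 100], [0, 0, -0.07, 0, 0, 0, 100], [0, 0, -0.1, 0, 0, 0, 100], [0, 0, -0.125, 0, 0, 0, 100], [0, 0, -0.13, 0, 0, 0, 100], [0, 0, -0.13, 0, 0, 0, 100], [0, 0, -0.13, 0, 0, 0, 100]]}}

```text
t: 7.2
tcp_pos: [0.433, -0.3004, 0.1919]
tcp_rot: [[0.993, -0.117, -0.001], [-0.117, -0.993, 0.0], [-0.001, -0.0, -1.0]]
ft_force: [0.6, -0.4, -1.2]
opening: 0.997
```

```bash
cat > look.py <<'E'
import sys; from h import *
im,d=env.capture('top'); cv2.imwrite(f'pics/{sys.argv[1]}.png',im); np.savez('top0.npz',im=im,d=d)
P=cloud('top',d)
k=((P[...,2]>.1055)&(P[...,2]<.125)&(d>0)).astype(np.uint8)
n,l,st,ce=cv2.connectedComponentsWithStats(k)
for i in range(1,n):
    if 300<st[i,4]<1100:
        q=P[l==i]; r=cv2.minAreaRect((q[:,:2]*1000).astype(np.float32)); print(ce[i].round(),np.round(r[0],1),np.round(r[1],1),round(r[2],1),'z',np.median(q[:,2]).round(4))
E
python3 look.py t2; python3 g.py .4805 .0703 .17 10.5
```

```text
[139.  98.] [780.  425.9] [ 68.8 133.6] 44.3 z 0.1153
[355. 177.] [626.4  40.4] [50.  49.4] 6.3 z 0.1072
[ 23. 246.] [512.  628.8] [39.  93.7] 75.2 z 0.1154
[340. 259.] [480.5  70.4] [49.6 49.7] 10.6 z 0.1072
[554. 288.] [ 433.6 -300.6] [61.3 59.1] 82.7 z 0.1139
[470. 344.] [ 332.4 -148.3] [50. 50.] 41.1 z 0.1074
[ 62. 420.] [216.6 534.9] [187.8  20.3] 6.4 z 0.1151
t 7.25 p [ 0.433  -0.3004  0.1919] F [ 0.35  0.24 -0.21] op 0.999 q [-0.68  0.07  1.46 -0.    1.61  1.01]
shift [0.0036, -0.3737, 0.022] turn [-0.01, 0.04, -17.24]
```

View pics/t2.png

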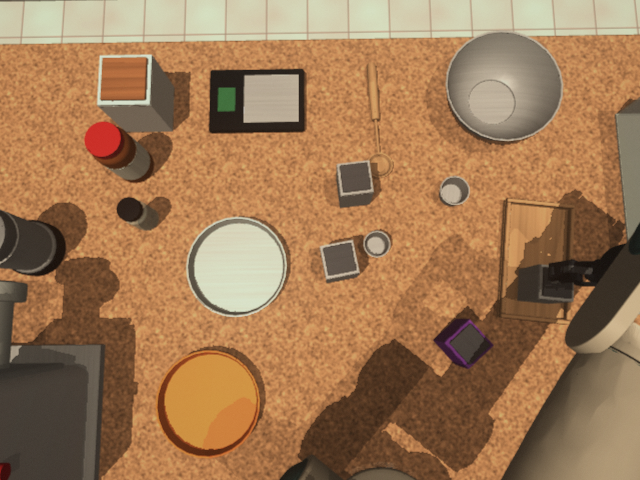

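The first tin stands in the tray at (555,285) with its lid at z 0.114, as expected. Next is the tin at (340,260).

Request:
{"name": "arm_command", "arguments": {"series": [[0, -0.04, 0, 0, 0, -2, 100], [0.001, -0.095, 0.004, 0, 0, -4.5, 100], [0.002, -0.15, 0.01, 0, 0, -7, 100], [0.002, -0.205, 0.014, 0, 0, -9.5, 100], [0.003, -0.26, 0.018, 0, 0, -12, 100], [0.003, -0.315, 0.02, 0, 0, -14.5, 100], [0.004, -0.36, 0.022, 0, 0, -16.5, 100], [0.004, -0.374, 0.022, 0, 0, -17.2, 100]]}}

```text
t: 8.25
tcp_pos: [0.4805, 0.0726, 0.169]
tcp_rot: [[0.983, 0.185, -0.002], [0.185, -0.983, 0.0], [-0.002, -0.001, -1.0]]
ft_force: [-0.1, -0.1, 0.3]
opening: 0.999
```

```bash
python3 g.py .4805 .0703 .055 10.5
```

```text
t 8.25 p [0.4805 0.0726 0.169 ] F [-0.12 -0.09  0.31] op 0.999 q [ 0.07 -0.03  1.61  0.    1.57  1.46]
shift [-0.0001, 0.0023, 0.114] turn [-0.04, 0.14, 0.16]
```

Request:
{"name": "arm_command", "arguments": {"series": [[0, 0.002, 0.03, 0, 0.1, 0.2, 100], [0, 0.002, 0.06, 0, 0.1, 0.2, 100], [0, 0.002, 0.09, 0, 0.1, 0.2, 100], [0, 0.002, 0.11, 0, 0.1, 0.2, 100], [0, 0.002, 0.114, 0, 0.1, 0.2, 100], [0, 0.002, 0.114, 0, 0.1, 0.2, 30], [0, 0.002, 0.114, 0, 0.1, 0.2, 30], [0, 0.002, 0.114, 0, 0.1, 0.2, 30]], "newtons": 60}}

```text
t: 9.25
tcp_pos: [0.4813, 0.0706, 0.0562]
tcp_rot: [[0.983, 0.181, 0.002], [0.181, -0.983, 0.001], [0.002, -0.0, -1.0]]
ft_force: [0.7, 0.2, 4.0]
opening: 0.696
```

```bash
python3 g.py .4805 .0703 .055 10.5
```

```text
t 9.25 p [0.4813 0.0706 0.0562] F [0.74 0.16 3.98] op 0.696 q [0.07 0.08 1.73 0.   1.33 1.46]
shift [-0.0009, 0.0002, 0.0012] turn [-0.02, -0.09, -0.04]
```

Request:
{"name": "arm_command", "arguments": {"series": [[0, 0, 0, 0, 0, 0, 20], [0, 0, -0.01, 0, 0, 0, 20], [0, 0, -0.03, 0, 0, 0, 20], [0, 0, -0.055, 0, 0, 0, 20], [0, 0, -0.07, 0, 0, 0, 20], [0, 0, -0.075, 0, 0, 0, 20], [0, 0, -0.075, 0, 0, 0, 20], [0, 0, -0.075, 0, 0, 0, 20]]}}

```text
t: 10.25
tcp_pos: [0.4807, 0.0705, 0.1302]
tcp_rot: [[0.983, 0.181, -0.0], [0.181, -0.983, 0.001], [-0.0, -0.001, -1.0]]
ft_force: [0.3, 0.0, -2.4]
opening: 0.695
```

```bash
python3 - <<'E'
from h import *
for i in range(2):
    s=env.read_state(); print(s['t'],np.round(s['ft_force'],2),s['opening'],np.round(s['tcp_pos'],4))
    im,d=env.capture('side')
E
python3 g.py .5327 -.313 .135 -6.8 .440 .2645 .13 10.5
```

```text
10.25 [ 0.33  0.03 -2.35] 0.6945181901431516 [0.4807 0.0705 0.1302]
10.3 [-0.13 -0.16 -2.2 ] 0.6922225949100886 [0.4807 0.0705 0.1302]
t 10.35 p [0.4808 0.0705 0.1304] F [ 0.38 -0.17 -2.17] op 0.698 q [ 0.07 -0.    1.66  0.    1.48  1.46]
shift [-0.0186, 0.3866, -0.0048] turn [-0.03, 0.0, 17.26]
shift [-0.0049, -0.1981, 0.0005] turn [-0.03, -0.0, -0.04]
```

It reads about 2.2 N, so it is nearly empty and goes to the pan.

Request:
{"name": "arm_command", "arguments": {"series": [[0, -0.012, 0, 0, 0, 0, 20], [-0.001, -0.042, 0, 0, 0, 0, 20], [-0.002, -0.085, 0, 0, 0, 0, 20], [-0.003, -0.128, 0, 0, 0, 0, 20], [-0.004, -0.165, 0, 0, 0, 0, 20], [-0.005, -0.189, 0, 0, 0, 0, 20], [-0.005, -0.198, 0, 0, 0, 0, 20], [-0.005, -0.198, 0.01, 0, 0, 0, 20]]}}

```text
t: 11.35
tcp_pos: [0.4402, 0.2648, 0.1207]
tcp_rot: [[0.983, 0.182, 0.001], [0.182, -0.983, 0.001], [0.001, -0.001, -1.0]]
ft_force: [0.6, -0.6, -1.6]
opening: 0.699
```

```bash
python3 g.py .440 .2645 .0615 10.5
```

```text
t 11.35 p [0.4402 0.2648 0.1207] F [ 0.55 -0.59 -1.56] op 0.699 q [0.47 0.08 1.59 0.   1.47 1.86]
shift [-0.0003, 0.0003, 0.0592] turn [-0.04, -0.08, 0.01]
```

Request:
{"name": "arm_command", "arguments": {"series": [[0, 0, 0.012, 0, 0, 0, 20], [0, 0, 0.027, 0, 0, 0, 20], [0, 0, 0.042, 0, 0, 0, 20], [0, 0, 0.052, 0, 0, 0, 20], [0, 0, 0.056, 0, 0, 0, 20], [0, 0, 0.058, 0, 0, 0, 20], [0, 0, 0.059, 0, -0.1, 0, 20], [0, 0, 0.059, 0, -0.1, 0, 20]]}}

```text
t: 12.35
tcp_pos: [0.4404, 0.265, 0.062]
tcp_rot: [[0.983, 0.182, 0.0], [0.182, -0.983, 0.001], [0.0, -0.001, -1.0]]
ft_force: [-0.3, -0.3, -1.9]
opening: 0.7
```

```bash
python3 g.py .440 .2645 .061 10.5
```

```text
t 12.35 p [0.4404 0.265  0.062 ] F [-0.32 -0.27 -1.88] op 0.7 q [0.47 0.15 1.65 0.   1.35 1.86]
shift [-0.0005, 0.0004, 0.001] turn [-0.05, -0.01, 0.01]
```

Request:
{"name": "arm_command", "arguments": {"series": [[0, 0, 0.0005, 0, 0, 0, 20], [0, 0, 0.001, 0, 0, 0, 20], [0, 0, 0.0012, 0, 0, 0, 20], [0, 0, 0.0015, 0, 0, 0, 20], [0, 0, 0.0015, 0, 0, 0, 74], [0, 0, 0.0015, 0, 0, 0, 100], [0, 0, 0.0015, 0, 0, 0, 100], [0, 0, 0.0015, 0, 0, 0, 100]]}}

```text
t: 13.35
tcp_pos: [0.4405, 0.265, 0.0604]
tcp_rot: [[0.983, 0.182, 0.0], [0.182, -0.983, 0.001], [0.0, -0.001, -1.0]]
ft_force: [-0.4, 0.0, -0.6]
opening: 0.999
```

Request:
{"name": "arm_command", "arguments": {"series": [[0, 0, -0.015, 0, 0, 0, 100], [0, 0, -0.04, 0, 0, 0, 100], [0, 0, -0.07, 0, 0, 0, 100], [0, 0, -0.1, 0, 0, 0, 100], [0, 0, -0.125, 0, 0, 0, 100], [0, 0, -0.13, 0, 0, 0, 100], [0, 0, -0.13, 0, 0, 0, 100], [0, 0, -0.13, 0, 0, 0, 100]]}}

```text
t: 14.35
tcp_pos: [0.44, 0.2646, 0.1891]
tcp_rot: [[0.983, 0.182, -0.002], [0.182, -0.983, -0.0], [-0.002, -0.0, -1.0]]
ft_force: [0.1, 0.8, -0.0]
opening: 1.001
```

```bash
python3 look.py t3; python3 g.py .627 .0403 .17 6.6
```

```text
[140.  97.] [781.2 426.2] [ 68.  133.9] 45.1 z 0.1151
[355. 177.] [626.  40.] [51.  49.3] 6.8 z 0.1073
[ 23. 245.] [512.  627.8] [36.7 93.4] 75.8 z 0.1155
[470. 344.] [ 332.3 -148.2] [50.2 50. ] 40.8 z 0.1075
[ 62. 420.] [216.9 536. ] [188.7  22.9] 7.5 z 0.1151
t 14.4 p [0.44   0.2646 0.1892] F [-0.52 -0.89 -0.59] op 1.0 q [0.47 0.04 1.5  0.   1.61 1.86]
shift [0.143, 0.2547, 0.0188] turn [-0.02, 0.11, 3.91]
```

View pics/t3.png

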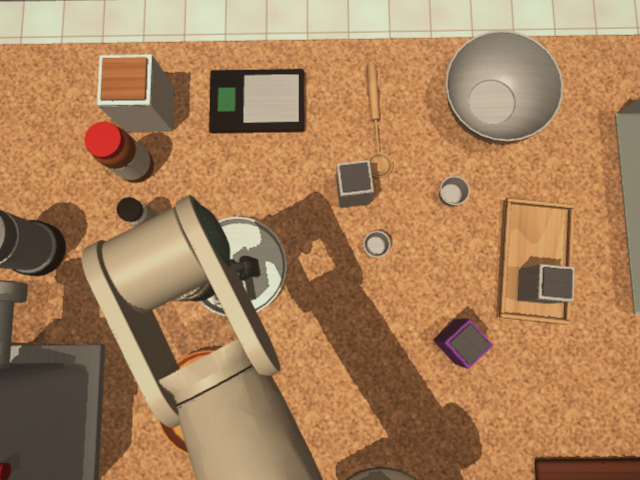

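The tray tin stands at (555,283). The arm hides the pan, so I'll check it later. Next is the last tin at (355,178).

Request:
{"name": "arm_command", "arguments": {"series": [[0.015, 0.027, 0, 0, 0, 0.4, 100], [0.038, 0.068, 0.005, 0, 0, 1, 100], [0.061, 0.109, 0.009, 0, 0, 1.7, 100], [0.084, 0.15, 0.012, 0, 0, 2.3, 100], [0.107, 0.19, 0.015, 0, 0, 2.9, 100], [0.128, 0.228, 0.018, 0, 0, 3.5, 100], [0.14, 0.249, 0.019, 0, 0, 3.8, 100], [0.143, 0.255, 0.019, 0, 0.1, 3.9, 100]]}}

```text
t: 15.4
tcp_pos: [0.6272, 0.0388, 0.1683]
tcp_rot: [[0.994, 0.113, -0.002], [0.113, -0.994, 0.0], [-0.002, -0.0, -1.0]]
ft_force: [0.3, 0.2, 0.1]
opening: 0.999
```

```bash
python3 g.py .6268 .0403 .055 6.6
```

```text
t 15.4 p [0.6272 0.0388 0.1683] F [0.31 0.17 0.05] op 0.999 q [0.   0.37 1.16 0.   1.61 1.46]
shift [0.0001, -0.0014, 0.1133] turn [-0.03, 0.14, -0.09]
```

Request:
{"name": "arm_command", "arguments": {"series": [[0, -0.001, 0.03, 0, 0.1, 0, 100], [0, -0.001, 0.06, 0, 0.1, 0, 100], [0, -0.001, 0.09, 0, 0.1, 0, 100], [0, -0.001, 0.11, 0, 0.1, 0, 100], [0, -0.001, 0.113, 0, 0.1, 0, 100], [0, -0.001, 0.113, 0, 0.1, 0, 30], [0, -0.001, 0.113, 0, 0.1, 0, 30], [0, -0.001, 0.113, 0, 0.1, 0, 30]], "newtons": 60}}

```text
t: 16.4
tcp_pos: [0.6277, 0.0405, 0.0572]
tcp_rot: [[0.994, 0.114, 0.002], [0.114, -0.994, 0.001], [0.003, -0.001, -1.0]]
ft_force: [-0.5, 4.6, 6.1]
opening: 0.693
```

Request:
{"name": "arm_command", "arguments": {"series": [[0, 0, 0, 0, 0, 0, 20], [0, 0, -0.01, 0, 0, 0, 20], [0, 0, -0.03, 0, 0, 0, 20], [0, 0, -0.055, 0, 0, 0, 20], [0, 0, -0.07, 0, 0, 0, 20], [0, 0, -0.075, 0, 0, 0, 20], [0, 0, -0.075, 0, 0, 0, 20], [0, 0, -0.075, 0, 0, 0, 20]]}}

```text
t: 17.4
tcp_pos: [0.627, 0.0403, 0.1309]
tcp_rot: [[0.994, 0.114, 0.0], [0.114, -0.994, 0.001], [0.0, -0.001, -1.0]]
ft_force: [0.1, 0.1, -5.9]
opening: 0.695
```

```bash
python3 - <<'E'
from h import *
for i in range(2):
    s=env.read_state(); print(s['t'],np.round(s['ft_force'],2),s['opening'],np.round(s['tcp_pos'],4))
    im,d=env.capture('top')
cv2.imwrite('pics/t4.png',im)
np.savez('top0.npz',im=im,d=d)
E
python3 g.py .5327 -.313 .135 -6.8 .516 .2645 .135 6.6
```

```text
17.4 [ 0.13  0.11 -5.92] 0.6946632166464548 [0.627  0.0403 0.1309]
17.45 [ 0.27  0.22 -5.65] 0.6966022918775094 [0.627  0.0404 0.131 ]
t 17.5 p [0.6271 0.0403 0.1311] F [ 0.26 -0.   -6.55] op 0.693 q [0.   0.39 1.21 0.   1.54 1.46]
shift [-0.134, 0.3403, -0.0044] turn [-0.07, -0.03, 13.33]
shift [-0.0849, -0.2354, -0.0037] turn [-0.07, -0.04, -0.07]
```

View pics/t4.png

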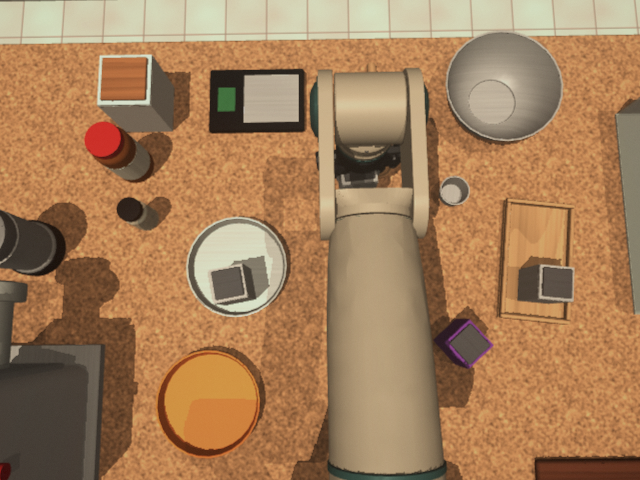

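About 6 N: full. The first empty stands in the pan at (230,283). This one goes to the free tray slot.

Request:
{"name": "arm_command", "arguments": {"series": [[-0.003, 0.008, 0, 0, 0, 0.3, 20], [-0.012, 0.03, 0, 0, 0, 1.2, 20], [-0.026, 0.065, -0.001, 0, 0, 2.5, 20], [-0.041, 0.105, -0.002, 0, 0, 4, 20], [-0.057, 0.145, -0.003, 0, 0, 5.6, 20], [-0.073, 0.185, -0.004, 0, 0, 7.2, 20], [-0.087, 0.22, -0.004, 0, 0, 8.6, 20], [-0.099, 0.25, -0.004, 0, 0, 9.8, 20]]}}

```text
t: 18.5
tcp_pos: [0.5556, -0.2223, 0.1349]
tcp_rot: [[0.998, -0.06, 0.001], [-0.06, -0.998, 0.001], [0.001, -0.001, -1.0]]
ft_force: [0.6, 1.0, -6.2]
opening: 0.693
```

```bash
python3 g.py .5327 -.313 .125 -6.8
```

```text
t 18.5 p [ 0.5556 -0.2223  0.1349] F [ 0.64  1.04 -6.2 ] op 0.693 q [-0.44  0.31  1.31  0.    1.53  1.19]
shift [-0.0174, 0.092, 0.0098] turn [-0.04, -0.03, 3.34]
```

Request:
{"name": "arm_command", "arguments": {"series": [[-0.005, 0.025, 0, 0, 0, 1, 20], [-0.009, 0.048, 0, 0, 0, 1.8, 20], [-0.013, 0.068, 0, 0, 0, 2.5, 20], [-0.016, 0.083, 0, 0, 0, 3, 20], [-0.017, 0.09, 0.002, 0, 0, 3.3, 20], [-0.017, 0.092, 0.005, 0, 0, 3.3, 20], [-0.017, 0.092, 0.01, 0, 0, 3.3, 20], [-0.017, 0.092, 0.01, 0, 0, 3.3, 20]]}}

```text
t: 19.5
tcp_pos: [0.533, -0.3122, 0.1239]
tcp_rot: [[0.993, -0.117, -0.001], [-0.117, -0.993, 0.002], [-0.001, -0.002, -1.0]]
ft_force: [0.3, 0.0, -6.0]
opening: 0.694
```

```bash
python3 g.py .5327 -.313 .0665 -6.8
```

```text
t 19.5 p [ 0.533  -0.3122  0.1239] F [ 0.33  0.04 -5.96] op 0.694 q [-0.59  0.37  1.25  0.    1.52  1.1 ]
shift [-0.0002, 0.0009, 0.0574] turn [-0.09, 0.05, 0.1]
```

Request:
{"name": "arm_command", "arguments": {"series": [[0, 0.001, 0.012, 0, 0, 0, 20], [0, 0.001, 0.027, 0, 0, 0, 20], [0, 0.001, 0.041, 0, 0, 0, 20], [0, 0.001, 0.051, 0, 0, 0, 20], [0, 0.001, 0.055, 0, 0, 0, 20], [0, 0.001, 0.057, 0, 0, 0.1, 20], [0, 0.001, 0.0575, -0.1, 0, 0.1, 20], [0, 0.001, 0.0575, -0.1, 0, 0.1, 20]]}}

```text
t: 20.5
tcp_pos: [0.5331, -0.3132, 0.0669]
tcp_rot: [[0.993, -0.118, -0.0], [-0.118, -0.993, -0.001], [-0.0, 0.001, -1.0]]
ft_force: [-0.3, -0.2, -6.2]
opening: 0.692
```

```bash
python3 g.py .5327 -.313 .0645 -6.8
```

```text
t 20.5 p [ 0.5331 -0.3132  0.0669] F [-0.27 -0.18 -6.15] op 0.692 q [-0.59  0.42  1.31 -0.    1.42  1.1 ]
shift [-0.0004, -0.0002, 0.0024] turn [0.03, 0.01, -0.0]
```

Request:
{"name": "arm_command", "arguments": {"series": [[0, 0, 0.0007, 0, 0, 0, 20], [0, 0, 0.0015, 0, 0, 0, 20], [0, 0, 0.002, 0, 0, 0, 20], [0, 0, 0.0024, 0, 0, 0, 20], [0, 0, 0.0024, 0, 0, 0, 74], [0, 0, 0.0024, 0, 0, 0, 100], [0, 0, 0.0024, 0, 0, 0, 100], [0, 0, 0.0024, 0, 0, 0, 100]]}}

```text
t: 21.5
tcp_pos: [0.5332, -0.3133, 0.0647]
tcp_rot: [[0.993, -0.118, 0.0], [-0.118, -0.993, -0.001], [0.0, 0.001, -1.0]]
ft_force: [0.5, -0.0, 0.2]
opening: 1.0
```

Request:
{"name": "arm_command", "arguments": {"series": [[0, 0, -0.015, 0, 0, 0, 100], [0, 0, -0.04, 0, 0, 0, 100], [0, 0, -0.07, 0, 0, 0, 100], [0, 0, -0.1, 0, 0, 0, 100], [0, 0, -0.125, 0, 0, 0, 100], [0, 0, -0.14, 0, 0, 0, 100], [0, 0, -0.14, 0, 0, 0, 100], [0, 0, -0.14, 0, 0, 0, 100]]}}

```text
t: 22.5
tcp_pos: [0.5328, -0.313, 0.2034]
tcp_rot: [[0.993, -0.118, -0.002], [-0.118, -0.993, 0.0], [-0.002, -0.0, -1.0]]
ft_force: [1.5, 0.3, -0.6]
opening: 1.001
```

```bash
python3 g.py .46 -.05 .24 -6.8
```

```text
t 22.5 p [ 0.5328 -0.313   0.2034] F [ 1.47  0.29 -0.56] op 1.001 q [-0.59  0.33  1.15 -0.    1.67  1.1 ]
shift [-0.1035, -0.2525, -0.0364] turn [-0.01, 0.09, -0.0]
```

Move clear of both containers for a final check.

Request:
{"name": "arm_command", "arguments": {"series": [[-0.01, -0.025, -0.01, 0, 0, 0, 100], [-0.025, -0.06, -0.02, 0, 0, 0, 100], [-0.04, -0.1, -0.03, 0, 0, 0, 100], [-0.06, -0.145, -0.035, 0, 0, 0, 100], [-0.08, -0.19, -0.036, 0, 0, 0, 100], [-0.095, -0.23, -0.036, 0, 0, 0, 100], [-0.103, -0.25, -0.036, 0, 0, 0, 100], [-0.103, -0.25, -0.036, 0, 0, 0, 100]]}}

```text
t: 23.5
tcp_pos: [0.4597, -0.0515, 0.2387]
tcp_rot: [[0.993, -0.116, -0.003], [-0.116, -0.993, 0.001], [-0.003, -0.0, -1.0]]
ft_force: [-0.3, -0.6, 0.7]
opening: 0.998
```

```bash
python3 look.py t5
python3 - <<'E'
from h import *
im,d=env.capture('side'); cv2.imwrite('pics/s5.png',im); print(np.round(env.read_state()['ft_force'],2))
E
python3 - <<'E'
import sys; sys.argv=['x']
exec(open('m.py').read().split("for (u,v)")[0])
src=open('m.py').read(); exec(src[src.index('def blob'):src.index("blob(536")])
blob(376,244,18,.025,.045,'cupb'); blob(454,191,18,.025,.045,'cupa')
E
```

```text
[139.  98.] [780.9 425.9] [ 68.1 133.9] 45.1 z 0.1153
[568. 228.] [ 530.2 -327.9] [32.3 60.9] 81.3 z 0.1145
[ 23. 246.] [512.4 628.8] [39.2 93.7] 76.4 z 0.1151
[228. 284.] [440.4 264.2] [58.8 59.1] 10.4 z 0.1113
[562. 284.] [ 432.7 -309.1] [45.5 59.7] 82.8 z 0.1149
[ 62. 420.] [216.3 535.5] [188.1  19.9] 6.1 z 0.1156
[ 0.64  0.93 -0.17]
cupb 111 rect [519.7   3.6] [37.3 50.7] 60.0 circ [516.6  -1.4] 25.7
cupa 50 rect [ 641.6 -157.7] [34.3  7.9] 80.9 circ [ 639.3 -157.3] 17.2
```

View pics/t5.png

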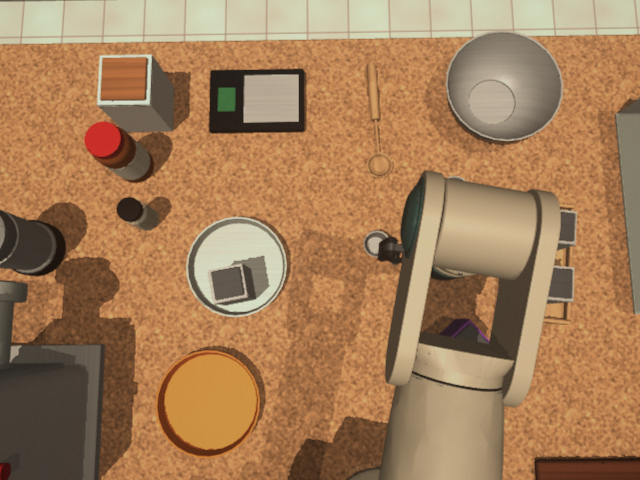

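View pics/s5.png

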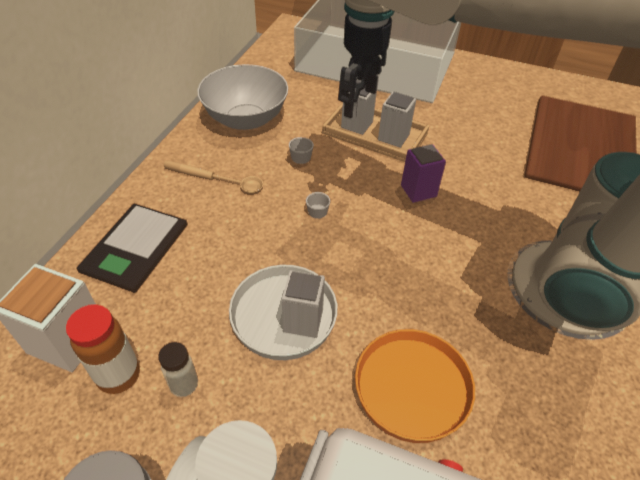

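The pan tin is upright at (302,303) in the side view. Both tray tins are upright at (357,110) and (397,118), clear of the gripper. Cups, shaker and spoon are where they started.

```bash
python3 -c "
from station import env
print(env.close_job())"
```

```text
the job is handed in; nothing more can be done
None
```

I lifted and weighed all three tins, sorted them, and handed the job in at about 23.6 s of the 64 s allowed. No verdict was reported.

| Tin (start position, m) | Weight when lifted | Result | Placed at (m) |
|---|---|---|---|
| (0.440, -0.114) | about 7 N | full | tray, near slot (0.433, -0.301) |
| (0.480, 0.070) | about 2.2 N | nearly empty | pan (0.440, 0.264) |
| (0.627, 0.040) | about 6.1 N | full | tray, far slot (0.533, -0.313) |

**Placement:** The last pictures show all three tins upright and released. Lid heights match the container floors: about 0.115 m in the tray and 0.111 m in the pan. The pan tin is about 38 mm from the pan's centre, within the 65 mm limit.

**What the checks could not fully confirm:**
- **Tray tins:** the arm covered part of them in the last top view, so their x and y come from the gripper pose at release. The near one was also measured unobstructed earlier.
- **Cup positions:** the arm also covered cup_a and part of cup_b, so their re-measured centres differ. The enclosing circle for cup_b still agrees with the start to within 1 mm, and by eye cup_a is unmoved in the side view.
- **Spoon:** its bowl end appears about 2 to 3 pixels (roughly 5 mm) from its first position, well within the 50 mm limit.

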